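# Hook a pressure vessel onto a spring balancer

## Task

Take the balancer arm by its white grip, pull the sprung hook down and bring it in under the vessel's handle bar, then ease it up until the bar is seated in the hook and takes the full pull, and let go. Be gentle: do not let the hook fly up, do not jam or haul on the handle, and leave the vessel standing where it is and the glassware around it alone.

Things in the scene. Friction and masses are not known exactly. Their poses are not given: they have to be found in the camera images.
- stand: Fixed balancer stand: grey base plate 130 x 180 x 12 mm, upright aluminium column 28 mm square and 410 mm high, spring drum on the far side of its top. Origin on the bench under the column's centre line, about which the balancer arm swings.
- carriage (a joint): How far the carriage on the column is pulled down, in m: 0 at rest at the top, at most 0.12. A spring pulls it up, with arm, grip and hook, with about 7 N at the top and 8.5 N at 0.10; let go, it flies up.
- swing_arm: Grey level arm on the carriage, 14 mm thick, 16 mm wide (36 mm at its end), with the grip on top of its end and the hook under it. It swings with little friction about the column, up to 0.65 rad either way from the stand's -x. Origin on the column's centre line at mid arm height; the arm runs along its own -x, grip and hook at x = -180 mm.
- grip (a point): Point to grip on the upright white round grip (25 mm diameter, 48 mm high) on the arm's end: on its centre line, 31 mm above the arm's top face, 17 mm below the grip's top, 117 mm straight above point throat.
- throat (a point): Middle of the throat floor (top of the lower bar) of the steel J-hook, where a caught bar bears; about 200 mm above the bench at rest. The arm's underside is 72 mm higher, the hook's underside 8 mm lower. To catch a bar the hook passes below it towards the arm's +y, then rises.
- hook_tip (a point): Rounded top of the J-hook's tip, 14 mm above the throat floor and 12 mm to the arm's +y. The hook is 8 mm round bar: its stem stands 12 mm to the arm's -y, leaving 16 mm free between stem and tip.
- vessel: Steel pressure vessel of about 3 kg standing loose on the bench, 110 mm diameter, 72 mm high to the top of its lid. Origin at the centre of its underside, z up. A handle stands over the lid, its level bar along the vessel's own x, centred above the origin; the bar points to the column within about 0.5 rad.
- lid (a point): Centre of the top of the vessel's lid, 72 mm above its underside. The handle above it is a steel bar 8 mm in diameter, on 8 mm posts at x = -38 and +38 mm. The handle is set on screw posts at an unmeasured height: the bar's underside is anywhere from 42 to 72 mm above the lid. It does not move when pulled.
- reagent_bottle: Bystander: capped glass bottle, 68 mm diameter, 135 mm high; origin at the centre of its underside.
- amber_jar: Bystander: amber jar, 56 mm diameter, 85 mm high; origin at the centre of its underside.
- beaker: Bystander: open white beaker, 70 mm diameter, 90 mm high; origin at the centre of its underside.
Not all that is in view belongs to the job. Of the things shaped like the vessel, the steel one is meant.

How it is judged:
On the way:
1. the hook is pulled well down (value of joint carriage above 0.05 m), for 0.2 s.
At the end, for the whole second after the job is handed in: The handle bar lies in the hook's throat (throat floor within 10 mm to either side of the bar's line, within 34 mm along it, 108 to 150 mm above the vessel's underside) with the spring pulling it up with more than 4 N; the vessel stands upright (within 0.05 rad); all at rest and let go (contact force between swing_arm and vessel above 4 N and z of throat in the frame of vessel between 0.108 and 0.15 m and y of throat in the frame of vessel between -0.01 and 0.01 m and x of throat in the frame of vessel between -0.034 and 0.034 m and angle between vessel's own z axis and vertical below 0.05 rad and linear speed of each of swing_arm, vessel below 0.02 m/s); the robot touches nothing.
It fails at once if the hook flies up (faster than 0.3 m/s) (velocity of joint carriage below -0.3 m/s).
It fails at once if the arm or hook is forced against the vessel or its handle with over 25 N (contact force between swing_arm and vessel above 25 N).
It fails at once if the vessel is shifted or lifted by more than 20 mm (distance of vessel from where it was at the start of the episode above 0.02 m).
It fails at once if the vessel is tipped (angle between vessel's own z axis and vertical above 0.12 rad).
It fails at once if a bystander is shifted by more than 25 mm (distance of any of reagent_bottle, amber_jar, beaker from where it was at the start of the episode above 0.025 m).
It also fails if it takes over 48 s, if anything falls off the work surface, if the arm or the gripper's body presses on something with over 40 N, if the wrist force passes 120 N, or if a joint passes its speed limit or range.

## Robot

A 7-joint arm with a two-finger parallel gripper is mounted at the origin on the work surface. World frame = base frame: x ahead of the robot, y to its left, z up, the work surface at z = 0. Lengths are in m, angles in rad, forces in N, time in s.
With the tool pointing down it reaches from about 0.4 to 0.9 m from the base axis. Payload 5.5 kg.
Tool frame: the origin (TCP) lies midway between the tips of the shut fingers; the grasp point (between the pads) lies 19 mm behind it; z points along the fingers, y is the direction in which the jaws open and shut (so a half turn about z gives the same grasp; the last joint's range is limited). The gripper opens to 92 mm and grips with 3 to 60 N. Pads are 19 mm wide; open, the fingers measure 130 mm over their backs; the gripper's body (75 mm by 190 mm) begins 47 mm behind the grasp point.
Start: joints at [1.579, 0.501, -0.427, 1.55, 0.221, 1.138, -0.21], TCP at [0.164, -0.629, 0.227] pointing down, gripper open.
Joint ranges: [-2.88, 2.88], [-0.31, 2.03], [-1.54, 1.56], [0.2, 2.42], [-1.41, 4.55], [0.19, 2.02], [-2.57, 2.57]. Speed limits (rad/s): [2.57, 2.57, 3.14, 3.14, 3.14, 3.14, 3.14].

## Interface

Orientations are given as a unit quaternion [w, x, y, z].
In Python, from station import ctrl, cams, finish_job, finder gives the robot as it stands.
- The arm moves only by the tool servo_tool, never from a script. Its argument "motion" is a list that holds one entry, the list of rows, each a list of 5 numbers: the shift along the world's x, y, z in m, then the turn about the world's z in degrees, then the finger opening in m, from 0 to 0.0918. A call has 1 to 12 rows; each row is the pose to reach, as a shift and turn from the pose commanded when the call began; what a row does not reach only later rows make up. A row lasts 1/10 s, in which the tool goes at most 50 mm and 8.59 degrees, less where a joint would pass 70% of its speed; a pose out of reach is approached as far as the arm can. A call with a gripper value outside its range is refused whole. The fingers move at their own pace and stop on an object; "force" is the grip in N (left out, the last holds). Time passes only in rows, so rows that repeat a pose let the fingers close. It gives the time, the measured TCP pose, the force and the opening at its end, in the units of the state.
- ctrl.get_state(): the state, without advancing time (a new reading comes with each control period).
- cams.get_image(name): name is "scene" or "top" or "wrist"; returns the picture (400x640x3 uint8, red, green, blue); there is no depth.
- cams.camera_params(name): a dict with "fx", "fy", "cx", "cy" (pixels), "rvec" (rotation vector, rad) and "tvec" (3), from world to camera coordinates, as OpenCV has them. Camera axes: x right, y down, z forward; pixel columns grow to the right and rows downward; lengths in m; the calibration is good to about 2 mm. The wrist camera is an equidistant fisheye: a pixel r from the principal point sees the ray r / f radians off the axis. A picture is of the moment at which its call begins: read the wrist's pose just before it. camera_params takes no time and is no camera call; for the wrist camera it gives the pose at the moment of the call.
- finish_job(): hands the job in, once; it reports no verdict.
Trained networks look in the newest picture that a camera, given by its name, has taken for a name from the list of things; names that differ only in an ending like _2 or _b are one class to them, and where a whole thing is asked for, a point or a joint stands for the part that bears it (a point fixed in the world has none). Each returns a list of dicts, best first, with "p" (0 to 1); they miss things now and then, are a little off and sometimes report something else, mostly with a low value. They report only what shows in the picture. A call takes as long as a camera call. They do not tell look-alikes from the thing itself.
- finder.search_frame(thing, camera): "xyz" ([x, y, z] in m, in the coordinates of the camera as it stood for that picture, good to about 4 mm: the middle of the surface that is visible of it).
- finder.trace(thing, camera): "mask" (400x640 bool, what is visible of it).
The state is a dict: "time": time; "qpos": joint angles; "joint_vel": joint speeds; "joint_efforts": joint torques, N m; "position": TCP position; "ee_rot": TCP orientation; "wrist_force": force on the tool from outside, world axes, zero at the start; "torque": the same for the moment, N m; "finger_gap": opening from 0.0 (shut) to 1.0 (fully open).
Only numpy, scipy, OpenCV 4.12 (cv2) and the standard library are available. Lean on these libraries where they do the work, as an engineer would, in place of code of your own. Each camera call takes 0.05 s, during which the arm holds its last target. There are 200 camera calls.

## Working session

There is one attempt and no reset: what is moved stays moved. The work goes in short steps, Python scripts to look and compute and a tool call to move; the robot and the scene stay as the last step left them, time stands still between calls to the robot, and variables do not carry over. Pictures are saved under pics/ and viewed, on a budget of 10 in all, crops included, one or two more only if the job needs it, and the job is handed in when it is done.

Besides the shell and the picture viewer there is one more tool, called after "Emit:" as name(argument=value, ...), one argument or row to a line, values as JSON. servo_tool: Moves the arm, as the interface text tells. Its arguments: {"type":"object","properties":{"motion":{"type":"array","items":{"type":"array","items":{"type":"array","items":{"type":"number"}}}},"force":{"type":"number"}},"required":["motion"]}

```bash
mkdir -p pics
cat > h.py <<'E'
import numpy as np, cv2
from station import ctrl, cams, finish_job, finder
def cam(n):
    p=cams.camera_params(n); R=cv2.Rodrigues(np.array(p['rvec'],float))[0]; return p,R,np.array(p['tvec'],float).ravel()
def toworld(n,x):
    p,R,t=cam(n); return R.T@(np.array(x)-t)
def proj(n,X):
    p,R,t=cam(n); c=R@np.array(X)+t; return p['fx']*c[0]/c[2]+p['cx'],p['fy']*c[1]/c[2]+p['cy']
def onplane(n,uv,z):
    p,R,t=cam(n); d=R.T@np.array([(uv[0]-p['cx'])/p['fx'],(uv[1]-p['cy'])/p['fy'],1.]); o=-R.T@t
    return o+d*(z-o[2])/d[2]
def save(n,f):
    im=cams.get_image(n); cv2.imwrite('pics/'+f,im[:,:,::-1]); return im
E
python3 - <<'E'
from h import *
np.set_printoptions(precision=3,suppress=True)
a=save('scene','s0.png'); b=save('top','t0.png')
cv2.imwrite('pics/both0.png',np.vstack([a,b])[:,:,::-1][:, :])
im=cv2.imread('pics/both0.png'); cv2.imwrite('pics/both0.png',cv2.resize(im,(480,600),interpolation=cv2.INTER_AREA))
for c in('scene','top'):
    p,R,t=cam(c); print(c,p['fx'],-R.T@t)
    for th in('stand','swing_arm','grip','throat','hook_tip','vessel','lid','reagent_bottle','amber_jar','beaker'):
        for d in finder.search_frame(th,c)[:3]:
            w=toworld(c,d['xyz']); print(c,th,round(d['p'],2),w,np.round(proj(c,w)))
s=ctrl.get_state(); print(s['time'],s['position'],s['ee_rot'],s['wrist_force'])
E
```

```text
scene 396.9914866065533 [0.994 0.778 0.847]
scene stand 0.67 [ 0.673 -0.016  0.196] [272. 207.]
scene swing_arm 0.7 [ 0.547 -0.004  0.282] [315. 169.]
scene swing_arm 0.23 [ 0.675 -0.015  0.197] [272. 207.]
scene grip 0.66 [ 0.545 -0.003  0.283] [316. 168.]
scene throat 0.65 [ 0.544 -0.006  0.283] [315. 168.]
scene throat 0.55 [ 0.675 -0.016  0.197] [272. 206.]
scene hook_tip 0.75 [ 0.548 -0.011  0.281] [313. 168.]
scene vessel 0.8 [ 0.356 -0.139  0.07 ] [344. 188.]
scene vessel 0.8 [0.707 0.18  0.068] [297. 293.]
scene vessel 0.78 [ 0.49  -0.008  0.07 ] [331. 222.]
scene lid 0.95 [ 0.358 -0.143  0.07 ] [343. 188.]
scene lid 0.93 [0.352 0.12  0.064] [393. 232.]
scene lid 0.8 [0.713 0.184 0.072] [295. 294.]
scene reagent_bottle 0.84 [0.59  0.161 0.074] [332. 269.]
scene amber_jar 0.61 [ 0.632 -0.236  0.052] [258. 203.]
scene beaker 0.75 [ 0.493 -0.196  0.06 ] [301. 194.]
top 377.9398128228178 [0.439 0.02  0.986]
top stand 0.92 [ 0.664 -0.023  0.289] [340. 141.]
top swing_arm 0.97 [ 0.561 -0.015  0.288] [336. 194.]
top grip 0.69 [ 0.559 -0.015  0.287] [335. 195.]
top throat 0.96 [ 0.561 -0.012  0.285] [334. 195.]
top hook_tip 0.88 [ 0.559 -0.012  0.282] [334. 196.]
top vessel 0.96 [0.699 0.161 0.07 ] [261. 154.]
top vessel 0.84 [ 0.355 -0.163  0.071] [394. 296.]
top vessel 0.67 [ 0.476 -0.028  0.075] [337. 244.]
top lid 0.96 [ 0.35  -0.165  0.073] [395. 299.]
top lid 0.76 [0.697 0.156 0.073] [263. 155.]
top lid 0.73 [0.338 0.1   0.075] [282. 303.]
top reagent_bottle 0.88 [0.571 0.132 0.095] [270. 203.]
top amber_jar 0.9 [ 0.612 -0.244  0.086] [426. 189.]
top beaker 0.62 [ 0.489 -0.234  0.048] [419. 240.]
top beaker 0.18 [ 0.61  -0.243  0.088] [426. 189.]
1.1 [ 0.164 -0.629  0.227] [0.    0.992 0.127 0.   ] [ 0.101 -0.389 -0.769]
```

View pics/s0.png

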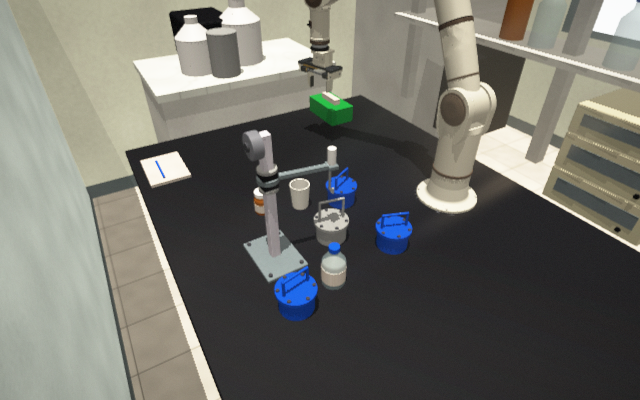

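View pics/t0.png

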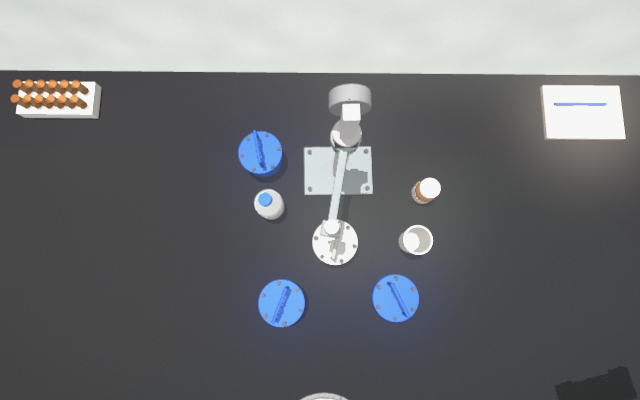

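The steel one is the candidate at scene (331,222) and top (337,244). The look-alikes are blue: scene (343,190), (393,232) and (296,295). I'll check this in a close crop.

Run:
```python
import cv2,numpy as np
a=cv2.imread('pics/s0.png')[130:270,240:370]; b=cv2.imread('pics/t0.png')[85:275,290:390]
a=cv2.resize(a,None,fx=3,fy=3,interpolation=cv2.INTER_CUBIC); b=cv2.resize(b,None,fx=3,fy=3,interpolation=cv2.INTER_CUBIC)
c=np.zeros((570,700,3),np.uint8); c[:420,:390]=a; c[:570,395:695]=b; cv2.imwrite('pics/c1.png',c)
```

```text
(no output)
```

View pics/c1.png

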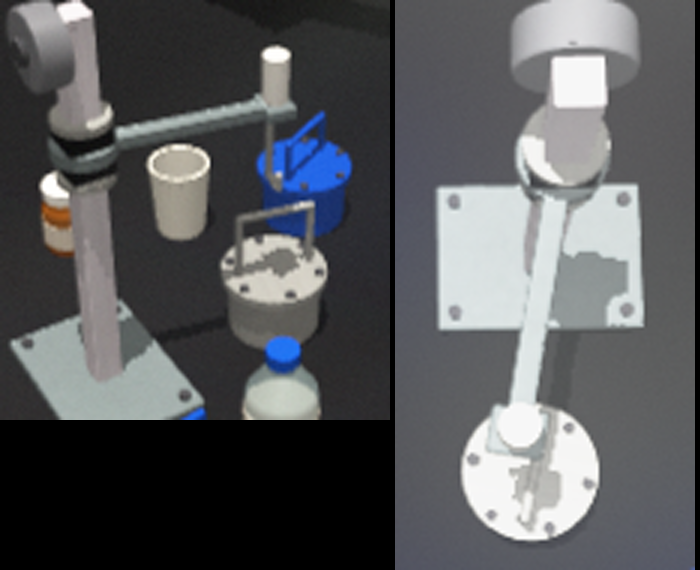

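```bash
cat > fit.py <<'E'
from h import *
from scipy.optimize import least_squares
np.set_printoptions(precision=4,suppress=True)
S=lambda x,y:(240+x/3,130+y/3); T=lambda x,y:(290+(x-395)/3,85+y/3)
print('column top',onplane('top',T(579,82),.41), 'scene',onplane('scene',S(75,10),.41))
print('grip top',onplane('top',T(521,425),.334),onplane('scene',S(277,53),.334))
print('plate',[onplane('top',T(*c),.012)[:2] for c in((437,187),(638,185),(643,325),(440,328))])
print('lid',onplane('top',T(530,472),.072))
print('lid scene',onplane('scene',S(274,267),.072))
def res(q):
    cx,cy,ps,h=q; d=np.array([np.cos(ps),np.sin(ps)])*.038; r=[]
    P=lambda s,z:np.array([cx+s*d[0],cy+s*d[1],z])
    for c,X,uv in(('scene',P(1,.072+h),S(238,219)),('scene',P(-1,.072+h),S(312,206)),('scene',P(-1,.072),S(310,258)),('scene',P(1,.072),S(239,276)),
      ('top',P(0,.072),T(530,472)),('top',P(-1,.072+h),T(527,521)),('scene',P(0,.072),S(274,267))):
        r+=list(np.array(proj(c,X))-uv)
    return r
f=least_squares(res,[.48,-.02,0.,.06]); print(f.x,np.array(f.fun).reshape(-1,2))
E
python3 fit.py
```

```text
column top [ 0.6729 -0.0341  0.41  ] scene [ 0.6708 -0.0254  0.41  ]
grip top [ 0.4959 -0.0064  0.334 ] [0.4957 0.0008 0.334 ]
plate [array([0.7352, 0.0557]), array([ 0.7384, -0.1231]), array([ 0.612 , -0.1256]), array([0.608 , 0.0515])]
lid [ 0.4809 -0.0241  0.072 ]
lid scene [ 0.4817 -0.0181  0.072 ]
[ 0.4798 -0.0223 -0.156   0.0666] [[ 0.3651  0.5876]
 [-0.8616 -0.7039]
 [-0.9304 -0.7972]
 [ 0.0389 -1.0323]
 [-0.7588  0.4756]
 [-1.0497 -0.1719]
 [-0.1742 -0.9414]]
```

Emit:
servo_tool(
  motion=[
    [[0, 0, 0.05, 0, 0.0918], [0.0, 0.0, 0.1, 0, 0.0918], [0.01, 0.02, 0.149, -2, 0.0918], [0.03, 0.06, 0.19, -5, 0.0918], [0.055, 0.1, 0.2, -8, 0.0918], [0.08, 0.143, 0.2, -11, 0.0918], [0.103, 0.187, 0.2, -15, 0.0918], [0.126, 0.231, 0.2, -19, 0.0918], [0.15, 0.275, 0.2, -23, 0.0918], [0.172, 0.318, 0.2, -23, 0.0918], [0.195, 0.362, 0.2, -23, 0.0918], [0.218, 0.406, 0.2, -23, 0.0918]],
  ],
  force=25,
)

```text
time: 2.3
position: [0.3792, -0.2271, 0.427]
ee_rot: [0.001, 0.997, -0.073, 0.0]
wrist_force: [1.2, -1.1, -0.2]
finger_gap: 0.998
```

Emit:
servo_tool(
  motion=[
    [[0.023, 0.044, 0, 0, 0.0918], [0.046, 0.088, 0, 0, 0.0918], [0.069, 0.132, 0, 0, 0.0918], [0.092, 0.176, 0, 0, 0.0918], [0.1, 0.19, 0, 0, 0.0918], [0.1, 0.19, 0, 0, 0.0918], [0.1, 0.19, 0, 0, 0.0918]],
  ],
)

```text
time: 3.0
position: [0.4784, -0.0396, 0.4266]
ee_rot: [0.0, 0.997, -0.073, -0.0]
wrist_force: [1.2, -0.3, -0.4]
finger_gap: 0.997
```

Run:
```python
from h import *
np.set_printoptions(precision=4,suppress=True)
s=ctrl.get_state(); print(s['time'],s['position'],s['ee_rot'],s['wrist_force'])
save('wrist','w1.png'); p,R,t=cam('wrist'); print(p['fx'],p['cx'],p['cy'],-R.T@t,R)
for th in('grip','lid','vessel','swing_arm'):
    for d in finder.search_frame(th,'wrist')[:3]: print(th,round(d['p'],2),toworld('wrist',d['xyz']))
```

```text
3.0 [ 0.4784 -0.0396  0.4266] [ 0.0002  0.9973 -0.073  -0.0002] [ 1.2157 -0.2564 -0.3641]
309.70691628693146 318.03885573798703 198.03521502298943 [ 0.5621 -0.0532  0.5843] [[-0.1481 -0.989   0.0001]
 [-0.9397  0.1407  0.3116]
 [-0.3082  0.046  -0.9502]]
grip 0.65 [ 0.5525 -0.016   0.2904]
lid 0.87 [0.7001 0.1583 0.0696]
lid 0.71 [0.3502 0.0911 0.071 ]
lid 0.7 [ 0.4834 -0.0352  0.07  ]
vessel 0.93 [0.6976 0.1509 0.0797]
vessel 0.72 [ 0.3578 -0.1608  0.0705]
vessel 0.65 [ 0.4835 -0.0356  0.0751]
swing_arm 0.66 [ 0.55   -0.0172  0.2819]
```

View pics/w1.png

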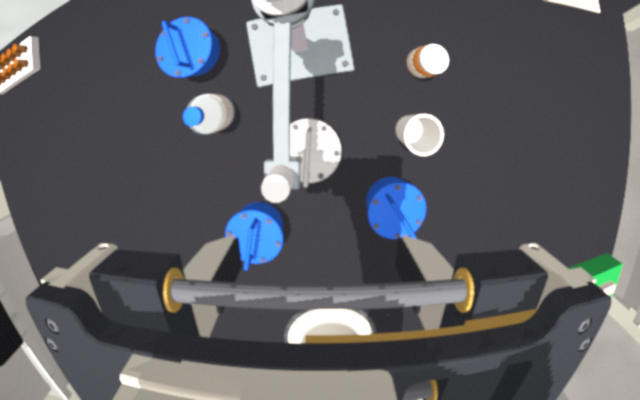

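```bash
cat >> h.py <<'E'
def ray(P,uv):
    p,R,t=P; x=np.array([uv[0]-p['cx'],uv[1]-p['cy']]); r=np.hypot(*x); a=r/p['fx']
    return -R.T@t, R.T@np.r_[np.sin(a)*x/r,np.cos(a)]
def wpl(P,uv,z):
    o,d=ray(P,uv); return o+d*(z-o[2])/d[2]
E
python3 - <<'E'
from h import *
np.set_printoptions(precision=4,suppress=True)
P=cam('wrist')
print('grip',wpl(P,(276,187.5),.334),'lid',wpl(P,(315,150.5),.072),'bar near',wpl(P,(306,185),.139),'far',wpl(P,(312,126),.139))
a=cv2.imread('pics/w1.png')[90:220,220:380]; cv2.imwrite('pics/c2.png',cv2.resize(a,None,fx=4.5,fy=4.5,interpolation=cv2.INTER_CUBIC))
E
```

```text
grip [ 0.4956 -0.0073  0.334 ] lid [ 0.4796 -0.0358  0.072 ] bar near [ 0.4408 -0.0169  0.139 ] far [ 0.5264 -0.0393  0.139 ]
```

View pics/c2.png

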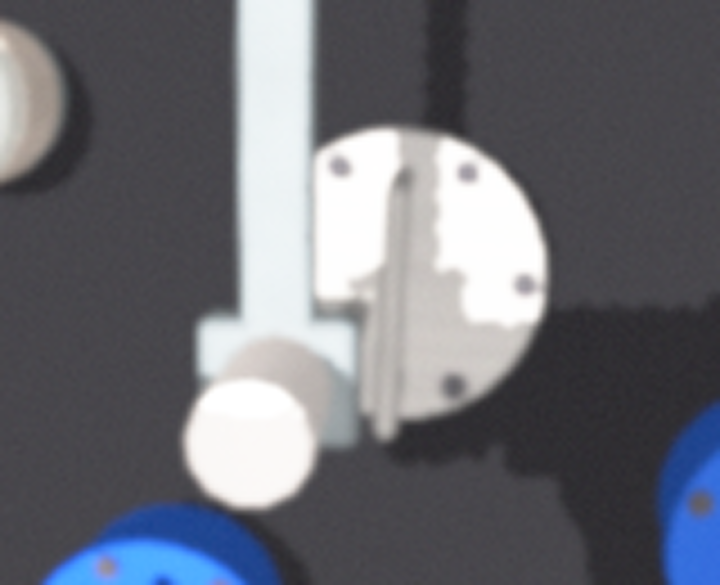

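```bash
cat >> fit.py <<'E'
print('--- joint fit with wrist view')
P=cam('wrist'); C=lambda x,y:(220+x/4.5,90+y/4.5)
def wproj(X):
    p,R,t=P; c=R@X+t; r=np.hypot(c[0],c[1]); a=np.arctan2(r,c[2])*p['fx']; return p['cx']+a*c[0]/r,p['cy']+a*c[1]/r
print('grip',wpl(P,C(251,443),.334),'lid',wpl(P,C(400,273),.072))
def res2(q):
    cx,cy,ps,h=q; d=np.array([np.cos(ps),np.sin(ps)]); r=list(res(q))
    for s,z,uv in((.041,.072+h,C(402,172)),(-.041,.072+h,C(386,437)),(0,.072,C(400,273))):
        r+=list(np.array(wproj(np.array([cx+s*d[0],cy+s*d[1],z])))-uv)
    return r
f=least_squares(res2,[.48,-.02,0.,.06]); print(f.x,np.array(f.fun).reshape(-1,2))
E
python3 fit.py
```

```text
column top [ 0.6729 -0.0341  0.41  ] scene [ 0.6708 -0.0254  0.41  ]
grip top [ 0.4959 -0.0064  0.334 ] [0.4957 0.0008 0.334 ]
plate [array([0.7352, 0.0557]), array([ 0.7384, -0.1231]), array([ 0.612 , -0.1256]), array([0.608 , 0.0515])]
lid [ 0.4809 -0.0241  0.072 ]
lid scene [ 0.4817 -0.0181  0.072 ]
[ 0.4798 -0.0223 -0.156   0.0666] [[ 0.3651  0.5876]
 [-0.8616 -0.7039]
 [-0.9304 -0.7972]
 [ 0.0389 -1.0323]
 [-0.7588  0.4756]
 [-1.0497 -0.1719]
 [-0.1742 -0.9414]]
--- joint fit with wrist view
grip [ 0.4948 -0.007   0.334 ] lid [ 0.4808 -0.0257  0.072 ]
[ 0.4801 -0.0246 -0.2086  0.0659] [[-0.3769 -0.0059]
 [-1.141  -0.5354]
 [-1.1943 -0.7912]
 [-0.6795 -1.8085]
 [ 0.2214  0.3317]
 [-0.8836 -0.4995]
 [-0.6778 -1.3198]
 [-0.8922  2.5381]
 [-0.1647 -1.7214]
 [-0.5483  0.4896]]
```

Emit:
servo_tool(
  motion=[
    [[0.017, 0.033, -0.02, 0, 0.0918], [0.017, 0.033, -0.05, 0, 0.0918], [0.017, 0.033, -0.08, 0, 0.0918], [0.017, 0.033, -0.105, 0, 0.0918], [0.017, 0.033, -0.128, 0, 0.0918], [0.017, 0.033, -0.128, 0, 0.06], [0.017, 0.033, -0.128, 0, 0.035], [0.017, 0.033, -0.128, 0, 0.03]],
  ],
)

```text
time: 4.05
position: [0.4966, -0.0064, 0.3002]
ee_rot: [0.0, 0.997, -0.074, 0.001]
wrist_force: [-0.2, 1.0, -0.0]
finger_gap: 0.788
```

Run:
```python
from h import *
a=save('top','t2.png')[130:290,260:420]; b=save('scene','s2.png')[100:260,230:390]
c=np.hstack([cv2.resize(x,None,fx=2.5,fy=2.5,interpolation=cv2.INTER_CUBIC) for x in(a,b)]); cv2.imwrite('pics/c3.png',c[:,:,::-1])
```

```text
(no output)
```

View pics/c3.png

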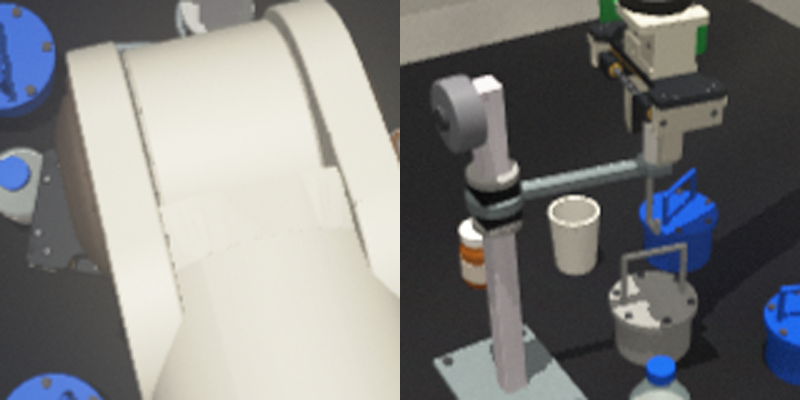

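The fingers straddle the white grip (crop at about (665,130)). The top view is blocked by the arm. Now I'll close.

Emit:
servo_tool(
  motion=[
    [[0, 0, 0, 0, 0.015], [0, 0, 0, 0, 0.015], [0, 0, 0, 0, 0.015], [0, 0, 0, 0, 0.015], [0, 0, 0, 0, 0.015], [0, 0, 0, 0, 0.015], [0, 0, 0, 0, 0.015], [0, 0, 0, 0, 0.015]],
  ],
  force=35,
)

```text
time: 4.95
position: [0.4956, -0.0061, 0.2987]
ee_rot: [-0.0, 0.997, -0.073, -0.0]
wrist_force: [-0.4, -0.8, -0.1]
finger_gap: 0.264
```

Emit:
servo_tool(
  motion=[
    [[0, -0.005, 0, 1.5, 0.015], [-0.001, -0.01, 0, 3, 0.015], [-0.001, -0.016, 0, 5, 0.015], [-0.002, -0.022, 0, 7, 0.015], [-0.002, -0.028, 0, 9, 0.015], [-0.002, -0.034, 0, 11, 0.015], [-0.002, -0.04, 0, 12.5, 0.015], [-0.001, -0.046, 0, 14.5, 0.015], [-0.001, -0.052, 0, 16.5, 0.015], [0, -0.057, 0, 18, 0.015], [0.001, -0.06, 0, 19, 0.015], [0.001, -0.06, 0, 19, 0.015]],
  ],
)

```text
time: 6.15
position: [0.4966, -0.0663, 0.2986]
ee_rot: [-0.0, 0.996, 0.092, -0.0]
wrist_force: [0.1, 1.5, 1.2]
finger_gap: 0.263
```

Emit:
servo_tool(
  motion=[
    [[0, 0, -0.003, 0, 0.015], [0, 0, -0.01, 0, 0.015], [0, 0, -0.017, 0, 0.015], [0, 0, -0.024, 0, 0.015], [0, 0, -0.03, 0, 0.015], [0, 0, -0.036, 0, 0.015], [0, 0, -0.04, 0, 0.015], [0, 0, -0.04, 0, 0.015]],
  ],
)

```text
time: 6.95
position: [0.4962, -0.066, 0.2588]
ee_rot: [0.0, 0.996, 0.092, -0.0]
wrist_force: [-3.8, -0.4, 6.4]
finger_gap: 0.265
```

```bash
python3 - <<'E'
from h import *
print(ctrl.get_state()['position'])
save('scene','s3.png')
a=save('wrist','w3.png')
E
python3 - <<'E'
import cv2,numpy as np
b=cv2.imread('pics/s3.png')[100:260,240:390];a=cv2.imread('pics/w3.png')
b=cv2.resize(b,None,fx=2.5,fy=2.5,interpolation=cv2.INTER_CUBIC); cv2.imwrite('pics/c4.png',np.hstack([b,a[:,120:520]]))
E
```

```text
[ 0.49624505 -0.06603603  0.25879578]
```

View pics/c4.png

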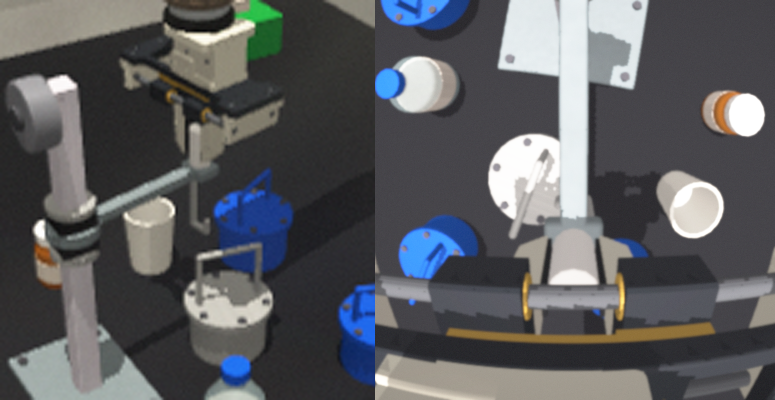

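Emit:
servo_tool(
  motion=[
    [[-0.0005, 0, -0.004, 0, 0.015], [-0.001, 0, -0.011, 0, 0.015], [-0.0015, 0, -0.018, 0, 0.015], [-0.002, 0, -0.025, 0, 0.015], [-0.002, 0, -0.032, 0, 0.015], [-0.002, 0, -0.039, 0, 0.015], [-0.002, 0, -0.045, 0, 0.015], [-0.002, 0, -0.051, 0, 0.015], [-0.002, 0, -0.055, 0, 0.015], [-0.002, 0, -0.057, 0, 0.015], [-0.002, 0, -0.057, 0, 0.015]],
  ],
)

```text
time: 8.15
position: [0.4962, -0.0658, 0.2027]
ee_rot: [0.0, 0.996, 0.092, 0.002]
wrist_force: [-0.7, 0.3, 8.2]
finger_gap: 0.268
```

Run:
```python
from h import *
np.set_printoptions(precision=4,suppress=True)
print(ctrl.get_state()['position'])
a=save('wrist','w4.png')[100:250,200:400]; P=cam('wrist'); np.save('P4.npy',np.array([P],dtype=object),allow_pickle=True)
b=save('scene','s4.png')[130:240,270:370]
for th in('lid','vessel'):
    for d in finder.search_frame(th,'scene')[:4]: print(th,round(d['p'],2),toworld('scene',d['xyz']))
a=cv2.resize(a,(400,300),interpolation=cv2.INTER_CUBIC); b=cv2.resize(b,(400,440),interpolation=cv2.INTER_CUBIC)
c=np.zeros((440,800,3),np.uint8); c[:300,:400]=a; c[:,400:]=b; cv2.imwrite('pics/c5.png',c[:,:,::-1])
```

```text
[ 0.4962 -0.0658  0.2027]
lid 0.95 [ 0.3621 -0.1448  0.0712]
lid 0.78 [0.3532 0.1206 0.0643]
lid 0.77 [ 0.4913 -0.0054  0.0715]
lid 0.61 [0.7138 0.1854 0.0705]
vessel 0.76 [0.7063 0.1822 0.07  ]
vessel 0.72 [ 0.4919 -0.0082  0.0724]
vessel 0.68 [0.3554 0.1196 0.0721]
vessel 0.57 [ 0.3561 -0.1434  0.072 ]
```

View pics/c5.png

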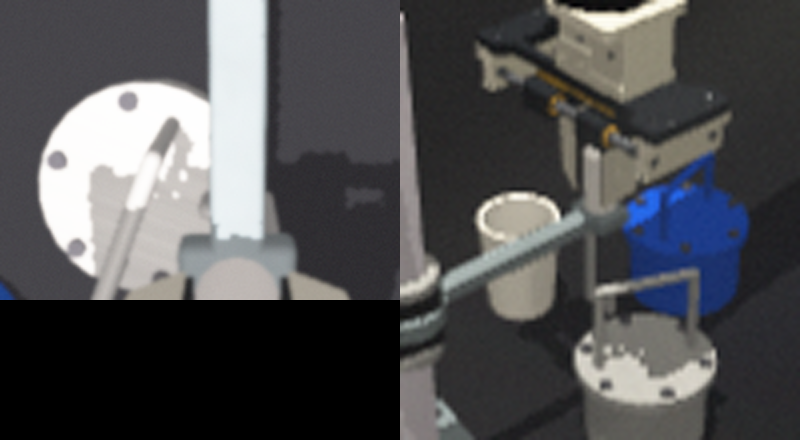

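Run:
```python
from h import *
np.set_printoptions(precision=4,suppress=True)
P=cam('wrist'); f=lambda x,y:(200+x/2,100+y/2)
for z in(.130,.138,.145):
    a=wpl(P,f(168,126),z); b=wpl(P,f(106,290),z); d=a-b; print(z,a,b,np.arctan2(d[1],d[0]), 'bar y at x=.494:',b[1]+d[1]*(.494-b[0])/d[0])
print('arm sides',wpl(P,f(212,200),.191),wpl(P,f(267,200),.191), wpl(P,f(210,10),.191),wpl(P,f(268,10),.191))
print('lid L',wpl(P,f(38,180),.072))
```

```text
0.13 [ 0.5283 -0.0335  0.13  ] [ 0.4544 -0.0178  0.13  ] -0.2090754644218265 bar y at x=.494: -0.026228371097049244
0.138 [ 0.53   -0.0341  0.138 ] [ 0.4587 -0.0189  0.138 ] -0.2090754644218267 bar y at x=.494: -0.026439049530662017
0.145 [ 0.5316 -0.0346  0.145 ] [ 0.4625 -0.0199  0.145 ] -0.2090754644218263 bar y at x=.494: -0.02662339316007318
arm sides [ 0.5224 -0.0539  0.191 ] [ 0.5253 -0.0695  0.191 ] [ 0.5756 -0.0439  0.191 ] [ 0.5785 -0.0593  0.191 ]
lid L [0.4771 0.032  0.072 ]
```

Emit:
servo_tool(
  motion=[
    [[-0.0005, 0.004, 0, -1, 0.015], [-0.001, 0.008, 0, -2.5, 0.015], [-0.0015, 0.012, 0, -4, 0.015], [-0.002, 0.016, 0, -5, 0.015], [-0.0025, 0.02, 0, -6.5, 0.015], [-0.0025, 0.024, 0, -8, 0.015], [-0.003, 0.028, 0, -9, 0.015], [-0.003, 0.032, 0, -10.5, 0.015], [-0.003, 0.035, 0, -11.5, 0.015], [-0.003, 0.037, 0, -12, 0.015], [-0.003, 0.038, 0, -12.5, 0.015], [-0.003, 0.038, 0, -12.5, 0.015]],
  ],
)

```text
time: 9.55
position: [0.4933, -0.0273, 0.2031]
ee_rot: [0.0, 1.0, -0.016, 0.002]
wrist_force: [-0.2, 0.8, 7.8]
finger_gap: 0.267
```

Run:
```python
from h import *
np.set_printoptions(precision=4,suppress=True)
print(ctrl.get_state()['position'])
a=save('wrist','w5.png')[100:250,200:400]
b=save('scene','s5.png')[150:240,290:370]
a=cv2.resize(a,(400,300),interpolation=cv2.INTER_CUBIC); b=cv2.resize(b,(400,450),interpolation=cv2.INTER_CUBIC)
c=np.zeros((450,800,3),np.uint8); c[:300,:400]=a; c[:,400:]=b; cv2.imwrite('pics/c6.png',c[:,:,::-1])
```

```text
[ 0.4933 -0.0273  0.2031]
```

View pics/c6.png

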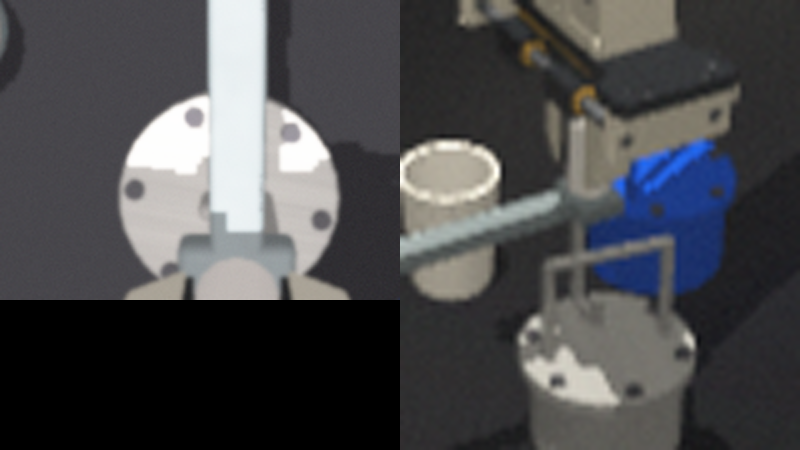

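Hook low and under the bar: the stem is behind the bar at crop (577,290), with its tip at (598,318). Next I'll feel for stem contact.

Emit:
servo_tool(
  motion=[
    [[0, 0.001, 0, 0, 0.015], [0, 0.002, 0, 0, 0.015], [0, 0.003, 0, 0, 0.015], [0, 0.003, 0, 0, 0.015], [0, 0.003, 0, 0, 0.015]],
  ],
)

```text
time: 10.15
position: [0.4934, -0.0251, 0.2031]
ee_rot: [0.0, 1.0, -0.017, 0.002]
wrist_force: [-1.0, -0.4, 8.8]
finger_gap: 0.263
```

Emit:
servo_tool(
  motion=[
    [[0, 0.001, 0, 0, 0.015], [0, 0.001, 0, 0, 0.015], [0, 0.001, 0, 0, 0.015]],
  ],
)

```text
time: 10.45
position: [0.4934, -0.0244, 0.2031]
ee_rot: [0.0, 1.0, -0.017, 0.002]
wrist_force: [-1.4, -1.1, 8.1]
finger_gap: 0.269
```

Emit:
servo_tool(
  motion=[
    [[0, 0.001, 0, 0, 0.015], [0, 0.001, 0, 0, 0.015], [0, 0.001, 0, 0, 0.015]],
  ],
)

```text
time: 10.75
position: [0.4935, -0.0238, 0.2031]
ee_rot: [0.001, 1.0, -0.018, 0.002]
wrist_force: [-0.0, -1.0, 9.0]
finger_gap: 0.265
```

Emit:
servo_tool(
  motion=[
    [[0, 0.001, 0, 0, 0.015], [0, 0.002, 0, 0, 0.015], [0, 0.002, 0, 0, 0.015], [0, 0.002, 0, 0, 0.015]],
  ],
)

```text
time: 11.15
position: [0.4935, -0.0223, 0.2031]
ee_rot: [0.001, 1.0, -0.018, 0.002]
wrist_force: [0.3, -2.8, 7.8]
finger_gap: 0.271
```

Emit:
servo_tool(
  motion=[
    [[0, -0.002, 0, 0, 0.015], [0, -0.004, 0, 0, 0.015], [0, -0.0055, 0, 0, 0.015], [0, -0.0055, 0, 0, 0.015], [0, -0.0055, 0.003, 0, 0.015], [0, -0.0055, 0.006, 0, 0.015], [0, -0.0055, 0.009, 0, 0.015], [0, -0.0055, 0.012, 0, 0.015], [0, -0.0055, 0.012, 0, 0.015]],
  ],
)

```text
time: 12.05
position: [0.4933, -0.0264, 0.2154]
ee_rot: [0.0, 1.0, -0.017, 0.002]
wrist_force: [-0.5, -0.2, 8.1]
finger_gap: 0.265
```

Emit:
servo_tool(
  motion=[
    [[0, 0, 0.001, 0, 0.015], [0, 0, 0.002, 0, 0.015], [0, 0, 0.003, 0, 0.015], [0, 0, 0.004, 0, 0.015], [0, 0, 0.005, 0, 0.015], [0, 0, 0.005, 0, 0.015]],
  ],
)

```text
time: 12.65
position: [0.4934, -0.0264, 0.2202]
ee_rot: [0.0, 1.0, -0.017, 0.002]
wrist_force: [-0.5, -0.3, 7.0]
finger_gap: 0.265
```

Emit:
servo_tool(
  motion=[
    [[0, 0, 0.001, 0, 0.015], [0, 0, 0.002, 0, 0.015], [0, 0, 0.003, 0, 0.015], [0, 0, 0.003, 0, 0.015]],
  ],
)

```text
time: 13.05
position: [0.4934, -0.0264, 0.2232]
ee_rot: [0.0, 1.0, -0.017, 0.002]
wrist_force: [-0.3, -0.7, 7.3]
finger_gap: 0.266
```

Emit:
servo_tool(
  motion=[
    [[0, 0, 0.001, 0, 0.015], [0, 0, 0.002, 0, 0.015], [0, 0, 0.003, 0, 0.015], [0, 0, 0.004, 0, 0.015], [0, 0, 0.004, 0, 0.015]],
  ],
)

```text
time: 13.55
position: [0.4933, -0.0264, 0.2272]
ee_rot: [0.0, 1.0, -0.017, 0.002]
wrist_force: [-1.0, 1.4, 7.5]
finger_gap: 0.262
```

Emit:
servo_tool(
  motion=[
    [[0, 0, 0.001, 0, 0.015], [0, 0, 0.002, 0, 0.015], [0, 0, 0.002, 0, 0.015], [0, 0, 0.002, 0, 0.015]],
  ],
)

```text
time: 13.95
position: [0.4934, -0.0264, 0.2291]
ee_rot: [0.0, 1.0, -0.017, 0.002]
wrist_force: [-0.3, 0.1, 8.6]
finger_gap: 0.263
```

Emit:
servo_tool(
  motion=[
    [[0, 0, 0.001, 0, 0.015], [0, 0, 0.002, 0, 0.015], [0, 0, 0.002, 0, 0.015], [0, 0, 0.002, 0, 0.015]],
  ],
)

```text
time: 14.35
position: [0.4934, -0.0264, 0.2311]
ee_rot: [0.0, 1.0, -0.017, 0.002]
wrist_force: [-0.9, 0.1, 6.9]
finger_gap: 0.268
```

Run:
```python
from h import *
b=save('scene','s6.png')[150:230,290:370]
cv2.imwrite('pics/c7.png',cv2.resize(b,(560,560),interpolation=cv2.INTER_CUBIC)[:,:,::-1])
```

```text
(no output)
```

View pics/c7.png

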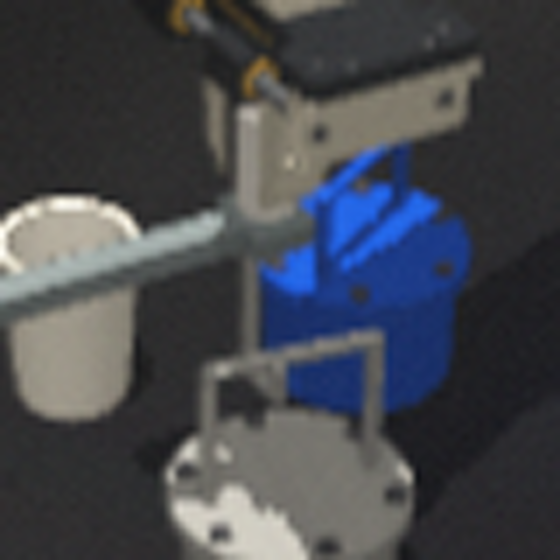

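Run:
```python
from h import *
s=lambda X:np.round((np.array(proj('scene',X))-[290,150])*7,0)
for b in(.005,.008):
  t=np.array([.4933,-.0264+b,.1331]); q=-.036
  y=np.array([-np.sin(q),np.cos(q),0])
  print('throat',s(t),'tip top',s(t+.012*y+[0,0,.014]),'stem low',s(t-.012*y),'armunder@stem',s(t-.012*y+[0,0,.072]),'griptop',s(t+[0,0,.134]))
  for h in(.062,.066,.07):
    c=np.array([.481,-.025+b,.072+h]); d=np.array([np.cos(.205),-np.sin(.205),0]); print('bar',h,s(c-.038*d),s(c),s(c+.0125*d),s(c+.038*d))
```

```text
throat [265. 376.] tip top [279. 365.] stem low [251. 361.] armunder@stem [252. 222.] griptop [269. 107.]
bar 0.062 [374. 350.] [291. 367.] [263. 373.] [207. 385.]
bar 0.066 [374. 343.] [291. 360.] [263. 366.] [207. 377.]
bar 0.07 [374. 335.] [291. 352.] [264. 358.] [207. 370.]
throat [268. 380.] tip top [283. 368.] stem low [254. 365.] armunder@stem [256. 225.] griptop [273. 110.]
bar 0.062 [378. 354.] [295. 371.] [267. 377.] [210. 389.]
bar 0.066 [378. 346.] [295. 364.] [267. 369.] [210. 381.]
bar 0.07 [378. 339.] [295. 356.] [267. 362.] [210. 373.]
```

Emit:
servo_tool(
  motion=[
    [[0, 0, 0.001, 0, 0.015], [0, 0, 0.002, 0, 0.015], [0, 0, 0.002, 0, 0.015], [0, 0, 0.002, 0, 0.015]],
  ],
)

```text
time: 14.8
position: [0.4934, -0.0264, 0.2331]
ee_rot: [0.0, 1.0, -0.017, 0.002]
wrist_force: [0.3, 0.7, 7.9]
finger_gap: 0.265
```

Emit:
servo_tool(
  motion=[
    [[0, 0, 0.001, 0, 0.015], [0, 0, 0.0015, 0, 0.015], [0, 0, 0.0015, 0, 0.015], [0, 0, 0.0015, 0, 0.015]],
  ],
)

```text
time: 15.2
position: [0.4933, -0.0264, 0.2346]
ee_rot: [0.0, 1.0, -0.017, 0.002]
wrist_force: [0.9, -0.1, 7.5]
finger_gap: 0.263
```

Emit:
servo_tool(
  motion=[
    [[0, 0, 0.001, 0, 0.015], [0, 0, 0.0015, 0, 0.015], [0, 0, 0.0015, 0, 0.015], [0, 0, 0.0015, 0, 0.015]],
  ],
)

```text
time: 15.6
position: [0.4934, -0.0264, 0.2361]
ee_rot: [0.0, 1.0, -0.017, 0.002]
wrist_force: [0.6, 0.4, 7.6]
finger_gap: 0.266
```

Emit:
servo_tool(
  motion=[
    [[0, 0, 0.001, 0, 0.015], [0, 0, 0.0015, 0, 0.015], [0, 0, 0.0015, 0, 0.015], [0, 0, 0.0015, 0, 0.015]],
  ],
)

```text
time: 16.0
position: [0.4933, -0.0264, 0.2376]
ee_rot: [0.0, 1.0, -0.017, 0.002]
wrist_force: [0.3, -0.1, 8.1]
finger_gap: 0.264
```

Emit:
servo_tool(
  motion=[
    [[0, 0, 0.001, 0, 0.015], [0, 0, 0.0015, 0, 0.015], [0, 0, 0.0015, 0, 0.015], [0, 0, 0.0015, 0, 0.015]],
  ],
)

```text
time: 16.4
position: [0.4932, -0.0264, 0.2382]
ee_rot: [-0.0, 1.0, -0.017, 0.002]
wrist_force: [5.9, 0.2, -0.9]
finger_gap: 0.263
```

Fz fell from +8 to -1 N within 1 mm at throat height ≈ 0.140 m. That is past the height where the tip would have struck, so the bar is on the throat floor. Releasing.

Emit:
servo_tool(
  motion=[
    [[0, 0, -0.0002, 0, 0.028], [0, 0, -0.0002, 0, 0.032], [0, 0, -0.0002, 0, 0.036], [0, 0, -0.0002, 0, 0.045], [0, 0, -0.0002, 0, 0.06], [0, 0, -0.0002, 0, 0.0918], [0, 0, -0.0002, 0, 0.0918], [0, 0, -0.0002, 0, 0.0918], [0, 0, -0.0002, 0, 0.0918]],
  ],
)

```text
time: 17.3
position: [0.4916, -0.0267, 0.2375]
ee_rot: [0.0, 1.0, -0.017, 0.0]
wrist_force: [-0.1, -1.6, 0.1]
finger_gap: 0.868
```

Emit:
servo_tool(
  motion=[
    [[0, 0, 0.005, 0, 0.0918], [0, 0, 0.015, 0, 0.0918], [0, 0, 0.03, 0, 0.0918], [0, 0, 0.06, 0, 0.0918], [0, 0, 0.09, 0, 0.0918], [0, 0, 0.12, 0, 0.0918], [-0.02, -0.04, 0.13, 0, 0.0918], [-0.04, -0.08, 0.13, 0, 0.0918], [-0.06, -0.12, 0.13, 0, 0.0918], [-0.06, -0.16, 0.13, 0, 0.0918], [-0.06, -0.2, 0.13, 0, 0.0918], [-0.06, -0.2, 0.13, 0, 0.0918]],
  ],
)

```text
time: 18.5
position: [0.4303, -0.2332, 0.3684]
ee_rot: [0.001, 1.0, -0.021, 0.0]
wrist_force: [-1.3, 0.5, 0.4]
finger_gap: 1.001
```

Run:
```python
from h import *
s=ctrl.get_state(); print(s['time'],s['position'],s['wrist_force'])
b=save('scene','s7.png')[140:230,280:370]; a=save('top','t7.png')[130:290,270:400]
c=np.hstack([cv2.resize(b,(400,400),interpolation=cv2.INTER_CUBIC),cv2.resize(a,(325,400),interpolation=cv2.INTER_CUBIC)])
cv2.imwrite('pics/c8.png',c[:,:,::-1])
```

```text
18.5 [ 0.43029328 -0.23323593  0.36838894] [-1.28187455  0.51275934  0.44111672]
```

View pics/c8.png

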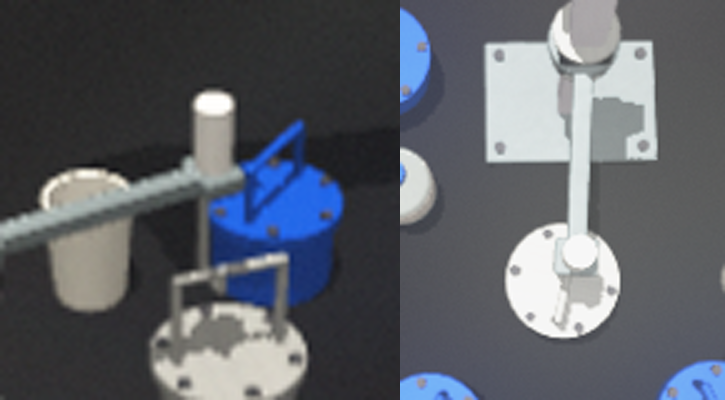

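Run:
```python
from h import *
print(finish_job())
```

```text
the job is handed in; nothing more can be done
None
```

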